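Try two bearing sleeves on the gauge pins and sort them

TASK

Slide each of the two brass sleeves along its rods towards its gauge pin: fully home against the shoulder if it fits, or firmly up against the pin's nose if it is too tight. Only when both have been tried, and with both still where they stopped, sort them: draw the sleeve that fits off its pin and put it in the rectangular plywood tray, and put the tight one in the round scrap tin. Leave everything else on the bench where it is.

Things in the scene. Friction and masses are not known exactly. Their poses are not given: they have to be found in the camera images.
- gauge: twin bench gauge, fixed; base plate 190 (x) x 160 (y) x 12 mm. Origin: centre of its underside, z up; sleeves are pushed on along its +x. At its +x end stands a grey headstock 50 thick, 160 wide, 58 high, its flat face (the shoulder) at x = +45. Two identical level pins stand 40 out of that face towards -x, at y = +42 and -42
- shoulder_left (a point): where the axis of the pin at the gauge's y = +42 meets the shoulder, 37 mm above the table; axes as the gauge's. Steel pin, 16 diameter, nose tapered to 11 over its last 5 mm. A fitting sleeve slides on until it touches the shoulder (sleeve centre 22.5 mm from this point); a tight one stops on the nose, its centre about 59 mm from this point
- shoulder_right (a point): the same for the identical pin at the gauge's y = -42
- rods_left (a point): the gauge's left pair of steel rods (8 mm diameter, 22 between centres, tops 26 above the table), along the gauge's x from x = -90 to the headstock at y = +42. A sleeve resting on them is in line with the pin, its centre 37 above the table, and slides easily (oiled steel). Point: on the sleeve's axis above the rods' free end
- rods_right (a point): the same for the pair at the gauge's y = -42
- sleeve_1_mid (a point): brass sleeve (open tube), 30 mm outside diameter, 45 long, about 0.2 kg, lying on one pair of the gauge's rods, centre 85 to 100 mm short of the shoulder point. Point: centre of the tube; x along its axis (it may be rolled). The two look alike outside: one bore is wider than the pin, the other too tight, and the try on the pin tells which
- sleeve_2_mid (a point): brass sleeve (open tube), 30 mm outside diameter, 45 long, about 0.2 kg, lying on the other pair of the gauge's rods, centre 85 to 100 mm short of the shoulder point. Point: centre of the tube; x along its axis (it may be rolled). The two look alike outside: one bore is wider than the pin, the other too tight, and the try on the pin tells which
- sleeve_1: the body of the sleeve of point sleeve_1_mid; the same origin
- sleeve_2: the body of the sleeve of point sleeve_2_mid; the same origin
- tray: shallow rectangular plywood tray for sleeves that fit, fixed, 170 (x) x 150 (y) outside, walls 5 thick, 22 high, floor about 5 thick; origin: centre of its underside
- tin: round open steel tin for scrap, fixed, 130 across the mouth, 45 high, walls 3, floor 4 thick; origin: centre of its underside
- mug: bystander, loose: white mug with a handle, 95 mm high; origin on its underside
- can: bystander, loose: plain aluminium drink can, 120 mm high; origin on its underside
- spacer: bystander, loose: short solid stepped brass spacer standing upright, 32 mm across, 45 mm high; it is not one of the sleeves; origin on its underside
- wrench: bystander, loose: open-ended wrench lying flat; origin on its underside
- screwdriver: bystander, loose: screwdriver lying flat; origin on its underside
- tape: bystander, loose: roll of black tape lying flat, 90 mm across, 20 mm high; origin on its underside
- carton: bystander, loose: small cardboard carton, 70 x 50 x 30 mm; origin on its underside
Not all that is in view belongs to the job. What is shaped like the sleeve_2 but black or grey is not meant.

How it is judged (in metres and radians):
On the way, in this order (a step that is already met when the one before it is completed fails the run):
1. one of the sleeves has been tried: home on its pin if it fits, up against the nose if it is too tight ((((distance between sleeve_2_mid and shoulder_left below 0.0265 m or distance between sleeve_2_mid and shoulder_right below 0.0265 m) and (z of sleeve_2_mid in the frame of gauge between 0.033 and 0.042 m and angle between the x axis of sleeve_2_mid and the x axis of gauge, either way round below 0.12 rad)) or ((distance between sleeve_1_mid and shoulder_left below 0.066 m or distance between sleeve_1_mid and shoulder_right below 0.066 m) and (z of sleeve_1_mid in the frame of gauge between 0.033 and 0.042 m and angle between the x axis of sleeve_1_mid and the x axis of gauge, either way round below 0.12 rad)))), for 0.2 s.
2. both have been tried and are still there: the fitting one home on its pin, the tight one against the nose of the other ((distance between sleeve_2_mid and shoulder_left below 0.0265 m or distance between sleeve_2_mid and shoulder_right below 0.0265 m) and z of sleeve_2_mid in the frame of gauge between 0.033 and 0.042 m and angle between the x axis of each of sleeve_2_mid, sleeve_1_mid and the x axis of gauge, either way round below 0.12 rad and (distance between sleeve_1_mid and shoulder_left below 0.066 m or distance between sleeve_1_mid and shoulder_right below 0.066 m) and z of sleeve_1_mid in the frame of gauge between 0.033 and 0.042 m), for 0.2 s.
At the end, for the whole second after the job is handed in: The sleeve that fits the pin lies in the plywood tray (its centre inside the walls and less than 32 mm above the table), the tight one in the scrap tin (its centre inside the walls, less than 40 mm above the table), both at rest (x of sleeve_2_mid in the frame of tray between -0.08 and 0.08 m and y of sleeve_2_mid in the frame of tray between -0.07 and 0.07 m and z of sleeve_2_mid in the frame of tray between 0 and 0.032 m and horizontal distance between sleeve_1_mid and tin below 0.058 m and z of sleeve_1_mid in the frame of tin between 0 and 0.04 m and linear speed of each of sleeve_1, sleeve_2 below 0.03 m/s); the robot touches nothing.
It fails at once if another loose thing on the bench (mug, can, spacer, wrench, screwdriver, tape, carton) is moved more than 30 mm (distance of any of mug, can, spacer, wrench, screwdriver, tape, carton from where it was at the start of the episode above 0.03 m).
It also fails if it takes over 72 s, if anything falls off the work surface, if the arm or the gripper's body presses on something with over 40 N, if the wrist force passes 120 N, or if a joint passes its speed limit or range.

ROBOT

A 6-joint arm with a two-finger parallel gripper is mounted at the origin on the work surface. World frame = base frame: x ahead of the robot, y to its left, z up, the work surface at z = 0. Lengths are in m, angles in degrees, forces in N, time in s.
With the tool pointing down it reaches from about 0.375 to 0.925 m from the base axis. Payload 5.7 kg.
Tool frame: the origin (TCP) lies between the finger pads; the fingertips stand 25 mm ahead of it and the grasp point (between the pads) lies 6 mm ahead of it (manip.tcp_to_tips is the distance from the TCP to the fingertips, in m); z points along the fingers, y is the line along which they close (so a half turn about z gives the same grasp; the last joint's range is limited). The gripper opens to 88 mm and grips with 3 to 60 N. Pads are 20 mm wide; open, the fingers measure 115 mm over their backs; the gripper's body (75 mm by 178 mm) begins 61 mm behind the grasp point.
Start: joints at [68.291, 20.558, 86.54, -0, 72.909, -6.595], TCP at [0.156, 0.579, 0.248] pointing down, gripper open.
Joint ranges: [-170.27, 170.27], [-57.76, 135], [12.27, 136.19], [-55.21, 235.2], [11.17, 155.16], [-170.74, 170.74]. Speed limits (degrees/s): [136.94, 136.94, 180, 180, 180, 180].

INTERFACE

Orientations are given as [roll, pitch, yaw] about the fixed x, y, z axes, in that order (R = Rz(yaw) Ry(pitch) Rx(roll)).
In Python, from bench import readout, viewer, hand_in, manip gives the robot as it stands.
- The arm moves only by the shell command python3 -m inch 'ROWS' [FORCE]. ROWS is JSON, a list of rows, each a list of 5 numbers: the finger opening in cm, from 0 to 8.78, then the shift along the world's x, y, z in cm, then the turn about the world's z in degrees. A call has 1 to 20 rows; each row shifts and turns the commanded pose from where the row before left it; what a row does not reach is not made up. A row lasts 1/12 s, in which the tool goes at most 41.7 mm and 7.16 degrees, less where a joint would pass 70% of its speed; a pose out of reach is approached as far as the arm can. A call is refused whole if a number of a shift passes 4.17 or a number of a turn 7.16, either way. A call with a gripper value outside its range is refused whole. The fingers move at their own pace and stop on an object; FORCE is the grip in N (left out, the last holds). Time passes only in rows, so rows that do not move let the fingers close. It gives the time, the measured TCP pose, the force, the opening and the grip force at its end, in the units of the state.
- readout.read_state(): the state, without advancing time (a new reading comes with each control period).
- viewer.read_camera(name): name is "side" or "top"; returns a dict with "pixels" (384x512x3 uint8, red, green, blue), "fx", "fy", "cx", "cy" (pixels), "dist" ([k1, k2, p1, p2, k3] as OpenCV has them; the pictures are not rectified), "position" and "rotation" of the camera in the world. Camera axes: x right, y up, looking along -z (the intrinsics and any distortion apply to the point x, -y, -z); pixel columns grow to the right and rows downward; lengths in m; the calibration is good to about 2 mm. A picture is of the moment at which its call begins. There is no depth.
- hand_in(): hands the job in; it is judged then, once.
Trained networks look in a picture, given as the dict that the camera call returned (one of the last four; its "shot" number tells which), for a name from the list of things; names that differ only in an ending like _2 or _b are one class to them, and where a whole thing is asked for, a point or a joint stands for the part that bears it (a point fixed in the world has none). Each returns a list of dicts, best first, with "confidence" (0 to 1); they miss things now and then, are a little off and sometimes report something else, mostly with a low value. They report only what shows in the picture. A call takes as long as a camera call. They do not tell look-alikes from the thing itself.
- viewer.trace(thing, picture): "mask" (384x512 bool, what is visible of it) and "at" ([column, row] in pixels, amid what is visible of it).
The state is a dict: "time_s": time; "joint_positions": joint angles; "joint_velocities": joint speeds; "joint_efforts": joint torques, N m; "tool_pos": TCP position; "tcp_rot": TCP orientation; "wrist_force": force on the tool from outside, world axes, zero at the start; "wrist_torque": the same for the moment, N m; "opening": finger opening in m; "finger_force": force on a finger pad.
Only numpy, scipy, OpenCV 4.12 (cv2) and the standard library are available. Lean on these libraries where they do the work, as an engineer would, in place of code of your own. Each camera call takes 0.05 s, during which the arm holds its last target. There are 200 camera calls.

## Working session

There is one attempt and no reset: what is moved stays moved. The work goes in short steps, Python scripts to look and compute and a shell command to move; the robot and the scene stay as the last step left them, time stands still between calls to the robot, and variables do not carry over. Pictures are saved under pics/ and viewed, at most 10 in all, crops included, and the job is handed in when it is done.

```bash
mkdir -p pics
cat > h.py <<'E'
import numpy as np, cv2
from bench import readout, viewer
def save(p,n): cv2.imwrite(n,cv2.cvtColor(p["pixels"],cv2.COLOR_RGB2BGR))
def K(p): return np.array([[p["fx"],0,p["cx"]],[0,p["fy"],p["cy"]],[0,0,1.]])
def Rm(p):
    R=np.array(p["rotation"],float)
    if R.shape!=(3,3):
        from scipy.spatial.transform import Rotation as Ro
        R=Ro.from_euler("xyz",R,degrees=True).as_matrix()
    return R
def onz(p,uv,z):
    uv=np.array(uv,float).reshape(-1,1,2)
    n=cv2.undistortPoints(uv,K(p),np.array(p["dist"],float)).reshape(-1,2)
    d=np.c_[n[:,0],-n[:,1],-np.ones(len(n))]@Rm(p).T
    o=np.array(p["position"]); return o+d*((z-o[2])/d[:,2])[:,None]
def proj(p,X):
    c=(np.atleast_2d(X)-np.array(p["position"]))@Rm(p)
    return cv2.projectPoints(c*[1,-1,-1],np.zeros(3),np.zeros(3),K(p),np.array(p["dist"],float))[0].reshape(-1,2)
E
python3 - <<'E'
from h import *
print(readout.read_state())
a=viewer.read_camera("top");b=viewer.read_camera("side")
print({k:v for k,v in a.items() if k!="pixels"});print(b["position"],b["rotation"])
cv2.imwrite("pics/t.png",cv2.resize(cv2.cvtColor(a["pixels"],cv2.COLOR_RGB2BGR),(800,600)));save(b,"pics/s.png")
for p,n in((a,"top"),(b,"side")):
  for t,z in(("sleeve_1",.037),("gauge",.03),("tray",.01),("tin",.02),("spacer",.02),("can",.06),("mug",.05),("carton",.02),("tape",.01)):
    for r in viewer.trace(t,p)[:3]: print(n,t,round(r["confidence"],2),r["at"],onz(p,r["at"],z).round(3)[0],r["mask"].sum())
E
```

```text
{'time_s': 0.0, 'joint_positions': array([ 6.82904096e+01,  2.05965283e+01,  8.65974024e+01,  3.82880834e-04,
        7.29064751e+01, -6.59452524e+00]), 'joint_velocities': array([ 0.03854728, -0.00579999,  0.01110878,  0.00907992, -0.06551268,
        0.06703935]), 'joint_efforts': array([-2.54447759e-04, -5.15360177e+01, -2.70735580e+01,  6.76580728e-02,
        3.51754914e-02, -9.65255617e-05]), 'tool_pos': array([0.15622713, 0.57866182, 0.24683468]), 'tcp_rot': array([-1.79900301e+02, -1.18941682e-02,  1.64884812e+02]), 'wrist_force': array([-0.41283679,  0.409769  , -0.63428478]), 'wrist_torque': array([ 0.0516668 , -0.03993199, -0.01876704]), 'finger_force': 0.0, 'opening': 0.08809712332643832}
{'fx': 384.483530596547, 'fy': 384.483530596547, 'cx': 259.9937061941976, 'cy': 186.8835407457392, 'dist': array([0.0293701, 0.       , 0.       , 0.       , 0.       ]), 'position': array([ 0.42970109, -0.07199643,  1.22083062]), 'rotation': array([  6.7308481 ,   0.48483061, -90.15135554]), 'shot': 1}
[0.45580272 1.09357804 0.70763124] [ 6.12274047e+01  2.86091612e-02 -1.74643601e+02]

[... 1161 characters left out ...]
0] [ 0.611 -0.017  0.03 ] 2529
side gauge 0.24 [343.7, 260.5] [0.346 0.18  0.03 ] 737
side tray 0.84 [273.4, 293.2] [0.502 0.285 0.01 ] 2544
side tin 0.94 [295.9, 168.3] [ 0.47  -0.315  0.02 ] 1068
side tin 0.44 [238.8, 214.2] [ 0.617 -0.016  0.02 ] 2576
side spacer 0.65 [270.7, 292.9] [0.507 0.296 0.02 ] 2397
side spacer 0.62 [184.1, 271.1] [0.708 0.24  0.02 ] 267
side can 0.64 [188.7, 174.5] [ 0.785 -0.161  0.06 ] 933
side mug 0.97 [167.3, 235.0] [0.77  0.144 0.05 ] 1578
side mug 0.44 [242.2, 211.8] [0.602 0.019 0.05 ] 2524
side carton 0.74 [270.4, 199.2] [ 0.537 -0.106  0.02 ] 156
side carton 0.66 [341.3, 263.9] [0.351 0.18  0.02 ] 773
side tape 0.69 [338.6, 197.8] [ 0.34 -0.15  0.01] 468
```

View pics/t.png

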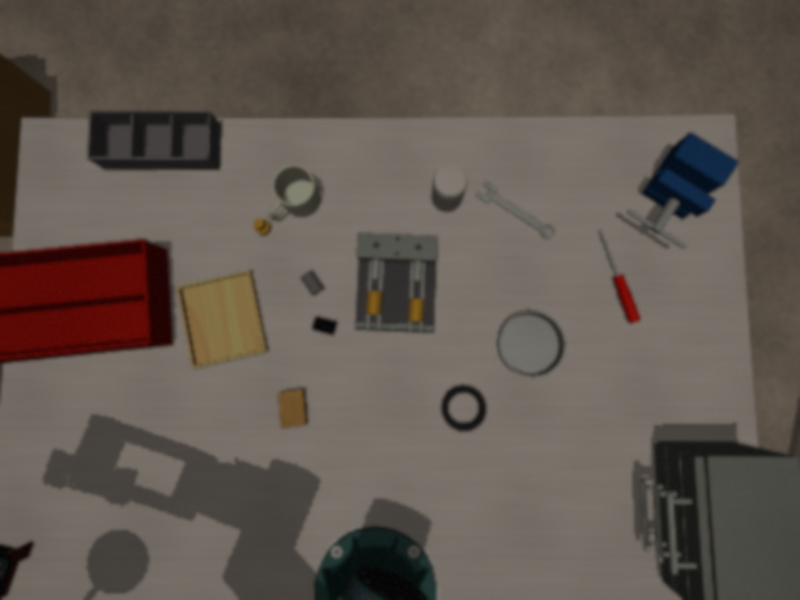

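View pics/s.png

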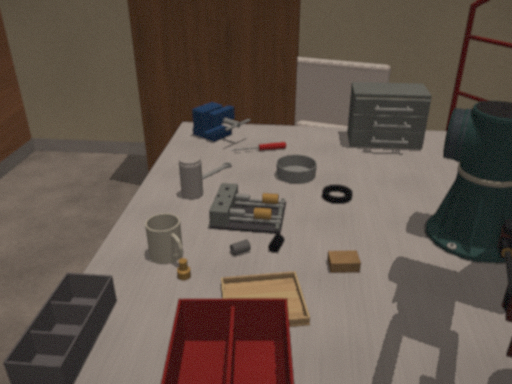

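The top view shows the gauge at about (397,282), with its headstock towards +x. The two sleeves are near (374,302) and (417,310), the tray is at (225,318) and the tin at (530,343). In the side view the spacer stands beside the mug, clear of the job. Next I'll measure the gauge and sleeves more closely.

Run:
```python
from h import *
from scipy.spatial.transform import Rotation as Ro
a=viewer.read_camera("top");b=viewer.read_camera("side")
for p,n,(u0,u1,v0,v1) in((a,"t",(225,285,145,216)),(b,"s",(205,290,180,235))):
    h=cv2.cvtColor(p["pixels"],cv2.COLOR_RGB2HSV)
    m=((h[...,0]>8)&(h[...,0]<30)&(h[...,1]>130)).astype(np.uint8); m[:v0]=0;m[v1:]=0;m[:,:u0]=0;m[:,u1:]=0
    k,_,st,c=cv2.connectedComponentsWithStats(m)
    for i in range(1,k):
        if st[i,4]>15:
            ys,xs=np.where(_==i); r=cv2.minAreaRect(np.c_[xs,ys].astype(np.float32))
            print(n,st[i],c[i].round(1),onz(p,c[i],.037).round(4),r)
# gauge mask fit with box silhouettes in both
from scipy.optimize import minimize
ms=[viewer.trace("gauge",p)[0]["mask"] for p in(a,b)]
def bx(x0,x1,y0,y1,z0,z1): return np.array([[x,y,z] for x in(x0,x1) for y in(y0,y1) for z in(z0,z1)])
B=[bx(-.095,.095,-.08,.08,0,.012),bx(.045,.095,-.08,.08,0,.058)]
def sil(p,q):
    c,s=np.cos(q[2]),np.sin(q[2]);R=np.array([[c,-s,0],[s,c,0],[0,0,1]]);M=np.zeros((384*4,512*4),np.uint8)
    for X in B:
        h=cv2.convexHull(((proj(p,X@R.T+[q[0],q[1],0])+.5)*4).astype(np.float32)); cv2.fillConvexPoly(M,h.astype(np.int32),255)
    return cv2.resize(M,(512,384),interpolation=cv2.INTER_AREA)/255.
f=lambda q,I=(0,1):sum(np.abs(sil((a,b)[i],q)-ms[i]).sum() for i in I)
for I in((0,1),(0,),(1,)):
    r=minimize(f,[.605,-.047,0.],args=(I,),method="Nelder-Mead",options=dict(initial_simplex=[[.605,-.047,0],[.62,-.047,0],[.605,-.03,0],[.605,-.047,.08]]))
    print(I,r.x.round(4),r.fun,[m.sum() for m in ms])
    if I==(0,1): q=r.x
c,s=np.cos(q[2]),np.sin(q[2]);R=np.array([[c,-s,0],[s,c,0],[0,0,1]])
out=[]
for p,(u,v) in((a,(220,140)),(b,(200,165))):
    im=cv2.resize(cv2.cvtColor(p["pixels"],cv2.COLOR_RGB2BGR)[v:v+90,u:u+90],None,fx=4.4,fy=4.4,interpolation=cv2.INTER_CUBIC)
    for X in B+[bx(-.09,.045,y-.015,y+.015,.026,.026) for y in(.042,-.042)]:
        for i in range(len(X)):
            for j in range(i):
                if (abs(X[i]-X[j])>1e-6).sum()==1:
                    e=((proj(p,X[[i,j]]@R.T+[q[0],q[1],0])-[u,v]+.5)*4.4).astype(int);cv2.line(im,tuple(map(int,e[0])),tuple(map(int,e[1])),(0,255,0),1)
    out.append(im)
cv2.imwrite("pics/fit.png",np.hstack(out))
t=viewer.trace("tin",a)[0]
```

```text
t [234 186  11  16 138] [239.1 193.3] [[0.5496 0.0025 0.037 ]] ((239.05445861816406, 193.4554443359375), (9.353349685668945, 15.224069595336914), 5.7105937004089355)
t [261 191  10  15 132] [265.8 198.1] [[ 0.5345 -0.0803  0.037 ]] ((265.5, 198.0), (14.0, 9.0), 90.0)
s [263 194  15   9 112] [269.7 198.1] [[ 0.5375 -0.0828  0.037 ]] ((270.0, 198.0), (8.0, 14.0), 90.0)
s [254 207  17  12 160] [262.1 212.5] [[ 0.5517 -0.0032  0.037 ]] ((262.0088195800781, 212.38528442382812), (16.336355209350586, 10.277331352233887), 4.39870548248291)
(0, 1) [ 0.5903 -0.0406 -0.0392] 783.6588235294117 [np.int64(2922), np.int64(2512)]
(0,) [ 0.5897 -0.0393 -0.0496] 339.25882352941176 [np.int64(2922), np.int64(2512)]
(1,) [ 0.5919 -0.0458 -0.0224] 377.6117647058823 [np.int64(2922), np.int64(2512)]
```

View pics/fit.png

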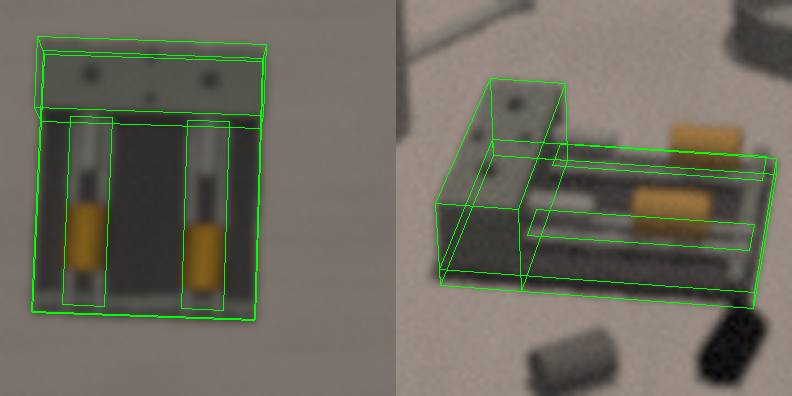

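The fit puts the gauge at about (0.590, -0.041) with yaw around -2.3°. The left sleeve is at (0.551, 0.0025) and the right at (0.536, -0.080). Both lie 86–97 mm short of the shoulder, which matches the 85–100 given. I'll push each from behind with closed fingers, keeping the tips at z≈0.029, above the rods.

```bash
python3 -m inch '[[0,1.71,-2.87,0,0.63],[0,1.71,-2.87,0,0.63],[0,1.71,-2.87,0,0.63],[0,1.71,-2.87,0,0.63],[0,1.71,-2.87,0,0.63],[0,1.71,-2.87,0,0.63],[0,1.71,-2.87,0,0.63],[0,1.71,-2.87,0,0.63],[0,1.71,-2.87,0,0.63],[0,1.71,-2.87,0,0.63],[0,1.71,-2.87,0,0.63],[0,1.71,-2.87,0,0.63],[0,1.71,-2.87,0,0.63],[0,1.71,-2.87,0,0.63],[0,1.71,-2.87,0,0.63],[0,1.71,-2.87,0,0.63],[0,1.71,-2.87,0,0.63],[0,1.71,-2.87,0,0.63],[0,1.71,-2.87,0,0.63],[0,1.71,-2.87,0,0.63]]' 10
python3 -m inch '[[0,0,0,-4,0],[0,0,0,-4,0],[0,0,0,-3,0],[0,0,0,0,0]]'
```

```text
time_s: 2.92
tool_pos: [0.4991, 0.0036, 0.2478]
tcp_rot: [-180.0, 0.0, 177.5]
wrist_force: [0.7, 0.7, -0.5]
opening: 0.0005
finger_force: 0.0
time_s: 3.25
tool_pos: [0.4944, 0.0053, 0.1328]
tcp_rot: [180.0, -0.6, 177.4]
wrist_force: [-1.0, 0.6, -0.4]
opening: 0.0002
finger_force: 0.0
```

```bash
python3 -m inch '[[0,0,0,-3,0],[0,0,0,-3,0],[0,0,0,0,0],[0,0,0,-1.5,0],[0,0,0,0,0],[0,0,0,0,0]]'
python3 - <<'E'
from h import *
a=viewer.read_camera("top");b=viewer.read_camera("side")
out=[cv2.resize(cv2.cvtColor(p["pixels"],cv2.COLOR_RGB2BGR)[v:v+90,u:u+90],None,fx=4.4,fy=4.4,interpolation=cv2.INTER_CUBIC) for p,(u,v) in((a,(210,140)),(b,(215,165)))]
cv2.imwrite("pics/d.png",np.hstack(out))
E
```

```text
time_s: 3.75
tool_pos: [0.4991, 0.0053, 0.0641]
tcp_rot: [-180.0, 0.0, 177.5]
wrist_force: [-0.1, -0.3, 0.5]
opening: 0.0004
finger_force: 0.0
```

View pics/d.png

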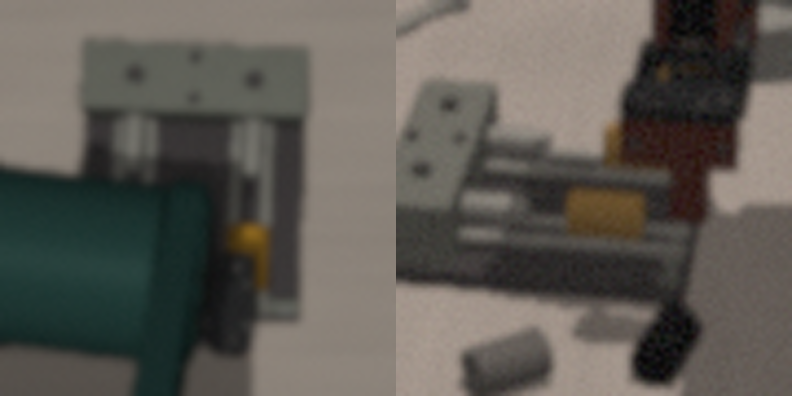

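The right-hand crop (side view) shows the finger at (690,190), behind the left sleeve's rear end at (640,212), with a clear gap. Now lower 1 cm and push.

```bash
python3 -m inch '[[0,0,0,-1.0,0],[0,0.5,-0.02,0,0],[0,0.5,-0.02,0,0],[0,0.5,-0.02,0,0],[0,0.5,-0.02,0,0],[0,0.5,-0.02,0,0],[0,0.4,-0.02,0,0],[0,0.4,-0.02,0,0],[0,0.4,-0.02,0,0],[0,0.3,-0.01,0,0],[0,0.3,-0.01,0,0],[0,0,0,0,0]]'; python3 -m inch '[[0,0.3,-0.01,0,0],[0,0.3,-0.01,0,0],[0,0.2,-0.01,0,0],[0,0,0,0,0]]'
```

```text
time_s: 4.85
tool_pos: [0.5423, 0.0033, 0.0526]
tcp_rot: [-180.0, 0.1, 177.5]
wrist_force: [0.1, -0.2, 0.4]
opening: 0.0008
finger_force: 0.0
time_s: 5.18
tool_pos: [0.5502, 0.003, 0.0527]
tcp_rot: [-180.0, 0.1, 177.5]
wrist_force: [-0.1, -0.2, 0.6]
opening: 0.0005
finger_force: 0.0
```

```bash
python3 -m inch '[[0,0.3,-0.01,0,0],[0,0.3,-0.01,0,0],[0,0.2,-0.01,0,0],[0,0,0,0,0]]'
python3 - <<'E'
from h import *
b=viewer.read_camera("side")
cv2.imwrite("pics/e.png",cv2.resize(cv2.cvtColor(b["pixels"],cv2.COLOR_RGB2BGR)[165:255,200:300],None,fx=5,fy=5,interpolation=cv2.INTER_CUBIC))
E
```

```text
time_s: 5.52
tool_pos: [0.5583, 0.0028, 0.0527]
tcp_rot: [-180.0, 0.1, 177.5]
wrist_force: [0.2, 0.1, -0.0]
opening: 0.0005
finger_force: 0.0
```

View pics/e.png

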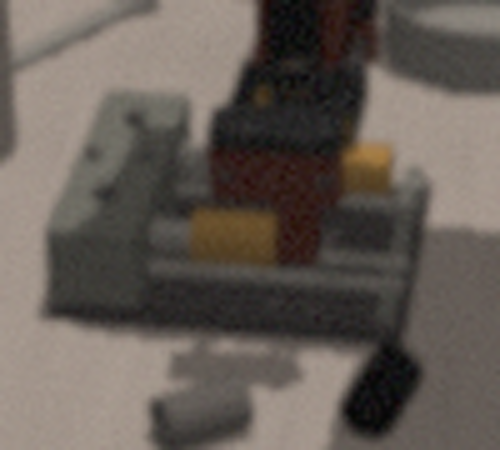

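The sleeve at (235,235) is already about 17 mm onto the pin with no force, so the left one fits. Keep pushing to the shoulder.

```bash
python3 -m inch '[[0,0.4,-0.02,0,0],[0,0.4,-0.02,0,0],[0,0.4,-0.02,0,0],[0,0.4,-0.02,0,0],[0,0.3,-0.01,0,0],[0,0,0,0,0],[0,0,0,0,0]]'; python3 -m inch '[[0,0.2,-0.01,0,0],[0,0,0,0,0]]';python3 -m inch '[[0,0.2,-0.01,0,0],[0,0,0,0,0]]'
```

```text
time_s: 6.15
tool_pos: [0.5769, 0.0019, 0.0527]
tcp_rot: [-180.0, 0.0, 177.5]
wrist_force: [0.1, 0.3, 0.2]
opening: 0.0005
finger_force: 0.0
time_s: 6.32
tool_pos: [0.5786, 0.0018, 0.0527]
tcp_rot: [-180.0, 0.0, 177.5]
wrist_force: [1.1, 0.2, -0.1]
opening: 0.0006
finger_force: 0.0
time_s: 6.48
tool_pos: [0.5806, 0.0017, 0.0526]
tcp_rot: [-180.0, 0.0, 177.5]
wrist_force: [-0.9, -0.2, -0.5]
opening: 0.0004
finger_force: 0.2
```

```bash
python3 -m inch '[[0,0.2,-0.01,0,0],[0,0,0,0,0]]';python3 -m inch '[[0,0.1,0,0,0],[0,0,0,0,0]]';python3 -m inch '[[0,0.1,0,0,0],[0,0,0,0,0]]'
```

```text
time_s: 6.65
tool_pos: [0.581, 0.0017, 0.0524]
tcp_rot: [-180.0, -0.2, 177.5]
wrist_force: [-3.6, 0.3, 2.8]
opening: 0.0008
finger_force: 2.1
time_s: 6.82
tool_pos: [0.581, 0.0017, 0.0523]
tcp_rot: [-180.0, -0.3, 177.5]
wrist_force: [-6.1, -0.7, 4.1]
opening: 0.0007
finger_force: 3.2
time_s: 6.98
tool_pos: [0.5811, 0.0018, 0.0522]
tcp_rot: [-180.0, -0.4, 177.5]
wrist_force: [-8.3, -0.7, 6.0]
opening: 0.0002
finger_force: 4.2
```

```bash
python3 -m inch '[[0,-1,0.04,0,0],[0,0,0,2.5,0],[0,0,0,2.5,0],[0,0,0,2.0,0],[0,-2.2,-2,0,0],[0,-2.2,-2,0,0],[0,-2.2,-2,0,0],[0,-2.1,-2,0,0],[0,0,0,0,0],[0,0,0,-2,0],[0,0,0,-2.5,0],[0,0,0,0,0],[0,0,0,0,0]]'
```

```text
time_s: 8.07
tool_pos: [0.4871, -0.0776, 0.0771]
tcp_rot: [180.0, -0.1, 177.5]
wrist_force: [0.2, -0.3, 0.2]
opening: 0.0003
finger_force: 0.0
```

```bash
python3 -m inch '[[0,0,0,-2.4,0],[0,0,0,0,0],[0,0.5,-0.02,0,0],[0,0.5,-0.02,0,0],[0,0.5,-0.02,0,0],[0,0.5,-0.02,0,0],[0,0.5,-0.02,0,0],[0,0.5,-0.02,0,0],[0,0.4,-0.02,0,0],[0,0.4,-0.02,0,0],[0,0.3,-0.01,0,0],[0,0.3,-0.01,0,0],[0,0.3,-0.01,0,0],[0,0,0,0,0]]';  python3 -m inch '[[0,0.3,-0.01,0,0],[0,0.2,-0.01,0,0],[0,0,0,0,0]]';python3 -m inch '[[0,0.2,-0.01,0,0],[0,0,0,0,0]]'
```

```text
time_s: 9.23
tool_pos: [0.5353, -0.08, 0.0536]
tcp_rot: [-180.0, 0.1, 177.5]
wrist_force: [-0.3, 0.1, 1.0]
opening: 0.0003
finger_force: 0.0
time_s: 9.48
tool_pos: [0.54, -0.0801, 0.0536]
tcp_rot: [-180.0, 0.0, 177.5]
wrist_force: [0.5, -0.2, -0.2]
opening: 0.0009
finger_force: 0.0
time_s: 9.65
tool_pos: [0.5406, -0.0801, 0.0535]
tcp_rot: [180.0, -0.1, 177.5]
wrist_force: [-2.9, -0.5, 2.2]
opening: 0.0005
finger_force: 1.6
```

```bash
python3 -m inch '[[0,0.2,-0.01,0,0],[0,0.1,0,0,0],[0,0,0,0,0],[0,0,0,0,0]]'
python3 - <<'E'
from h import *
a=viewer.read_camera("top");b=viewer.read_camera("side")
out=[cv2.resize(cv2.cvtColor(p["pixels"],cv2.COLOR_RGB2BGR)[v:v+90,u:u+90],None,fx=4.4,fy=4.4,interpolation=cv2.INTER_CUBIC) for p,(u,v) in((a,(210,140)),(b,(200,165)))]
cv2.imwrite("pics/f.png",np.hstack(out))
for t,z in(("tray",.012),("tin",.045)):
  for p in(a,b):
    m=viewer.trace(t,p)[0]; c=max(cv2.findContours(m["mask"].astype(np.uint8),0,2)[0],key=len)
    r=cv2.minAreaRect(c); q=onz(p,cv2.boxPoints(r),z); print(t,m["confidence"],onz(p,r[0],z).round(3),q[:,:2].round(3).tolist())
E
```

```text
time_s: 9.98
tool_pos: [0.5409, -0.0798, 0.0531]
tcp_rot: [180.0, -0.4, 177.5]
wrist_force: [-9.7, -1.5, 5.3]
opening: 0.0006
finger_force: 4.4
tray 0.76 [[0.52  0.309 0.012]] [[0.591, 0.408], [0.623, 0.252], [0.45, 0.212], [0.419, 0.365]]
tray 0.62 [[0.517 0.311 0.012]] [[0.625, 0.24], [0.432, 0.195], [0.421, 0.375], [0.588, 0.409]]
tin 0.56 [[ 0.468 -0.305  0.045]] [[0.53, -0.243], [0.53, -0.371], [0.406, -0.367], [0.406, -0.24]]
tin 0.63 [[ 0.459 -0.255  0.045]] [[0.514, -0.168], [0.509, -0.386], [0.4, -0.352], [0.417, -0.143]]
```

View pics/f.png

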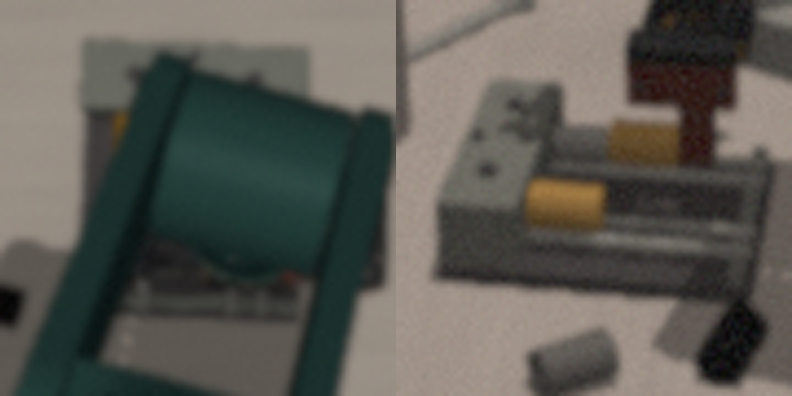

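The side view shows the left sleeve at (565,205) flush on the shoulder. The right one at (645,142) is stopped on the nose with about 10 N on it. The tray is at (0.52, 0.31) and the tin at (0.468, -0.305). Now take the tight one.

```bash
python3 -m inch '[[0,-1,0.04,0,0],[0,0,0,2.5,0],[0,0,0,2.5,0],[4.8,0,0,2.0,0],[4.8,2.2,-0.08,0,0],[4.8,2.0,-0.08,0,0],[4.8,0,0,0,0],[4.8,0,0,0,0],[4.8,0,0,0,0]]'
```

```text
time_s: 11.03
tool_pos: [0.5753, -0.0812, 0.1231]
tcp_rot: [180.0, -0.1, 177.5]
wrist_force: [-0.5, 0.3, -0.5]
opening: 0.0368
finger_force: 0.0
```

```bash
python3 -m inch '[[4.8,0,0,-2.5,0],[4.8,0,0,-2.5,0],[4.8,0,0,-1.5,0],[4.8,0,0,-0.5,0],[4.8,0,0,0,0],[2,0,0,0,0],[2,0,0,0,0],[2,0,0,0,0],[2,0,0,0,0],[2,0,0,0,0],[2,0,0,0,0]]' 30
```

```text
time_s: 11.95
tool_pos: [0.5772, -0.0817, 0.0547]
tcp_rot: [-180.0, 0.1, 177.5]
wrist_force: [-0.2, 1.3, 6.5]
opening: 0.0286
finger_force: 30.0
```

```bash
python3 -m inch '[[2,-0.5,0.02,0,0],[2,-1,0.04,0,0],[2,-1,0.04,0,0],[2,0,0,1,0],[2,0,0,2.5,0],[2,0,0,2.5,0],[2,0,0,2.5,0],[2,0,0,2.5,0],[2,0,0,0,0],[2,0,0,0,0]]'
```

```text
time_s: 12.78
tool_pos: [0.5515, -0.0807, 0.1646]
tcp_rot: [-180.0, 0.1, 177.5]
wrist_force: [-0.7, 1.0, -2.6]
opening: 0.0282
finger_force: 30.0
```

```bash
python3 -m inch '[[2,-1.2,-3.2,0,0],[2,-1.2,-3.2,0,0],[2,-1.2,-3.2,0,0],[2,-1.2,-3.2,0,0],[2,-1.2,-3.2,0,0],[2,-1.2,-3.2,0,0],[2,-1.2,-3.2,0,0],[2,0,0,0,0],[2,0,0,0,0],[2,0,0,-3,0],[2,0,0,-3,0],[2,0,0,0,0],[2,0,0,0,0]]'
python3 - <<'E'
from h import *
a=viewer.read_camera("top");b=viewer.read_camera("side")
out=[cv2.resize(cv2.cvtColor(p["pixels"],cv2.COLOR_RGB2BGR)[v:v+90,u:u+90],None,fx=4.4,fy=4.4,interpolation=cv2.INTER_CUBIC) for p,(u,v) in((a,(295,170)),(b,(255,125)))]
cv2.imwrite("pics/g.png",np.hstack(out))
E
```

```text
time_s: 13.87
tool_pos: [0.4657, -0.3016, 0.1015]
tcp_rot: [179.7, -0.3, 177.5]
wrist_force: [1.2, 0.1, -2.7]
opening: 0.0283
finger_force: 30.0
```

View pics/g.png

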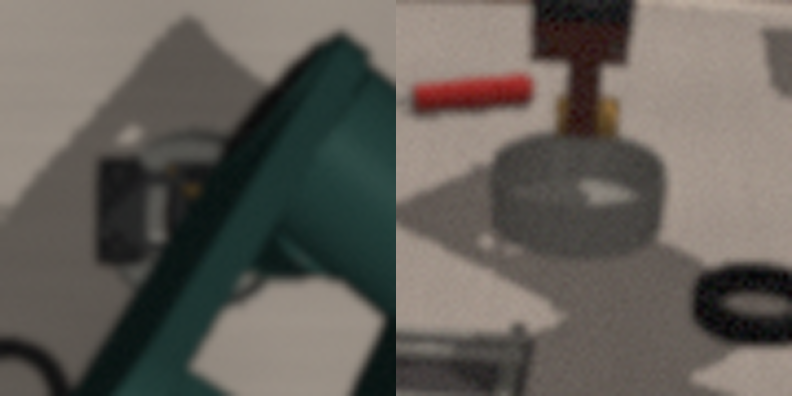

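The sleeve at (588,118) in the side crop hangs centred over the tin's mouth at (580,165). Lower it and release.

```bash
python3 -m inch '[[2,0,0,-2,0],[2,0,0,-2,0],[2,0,0,-1.5,0],[2,0,0,-0.4,0],[2,0,0,0,0],[2,0,0,0,0]]'
```

```text
time_s: 14.47
tool_pos: [0.4683, -0.3049, 0.0459]
tcp_rot: [-179.9, 0.1, 177.5]
wrist_force: [-0.5, 0.3, -2.0]
opening: 0.0287
finger_force: 30.0
```

```bash
python3 -m inch '[[2,0,0,-0.7,0],[2,0,0,0,0],[5,0,0,0,0],[5,0,0,0,0],[5,0,0,0,0],[5,0,0,0,0],[5,0,0,2,0],[5,0,0,3,0],[5,0,0,4,0],[5,0,0,2,0],[5,0,0,0,0]]'
python3 -m inch '[[5,1.8,3.8,0,0],[5,1.8,3.8,0,0],[5,1.8,3.8,0,0],[5,1.8,3.8,0,0],[5,1.8,3.8,0,0],[5,1.8,3.8,0,0],[5,1.8,3.8,0,0],[5,2,3.9,0,0],[5,0,0,0,0],[5,0,0,0,0],[5,0,0,0,0]]'
python3 - <<'E'
from h import *
a=viewer.read_camera("top");b=viewer.read_camera("side")
out=[cv2.resize(cv2.cvtColor(p["pixels"],cv2.COLOR_RGB2BGR)[v:v+90,u:u+90],None,fx=4.4,fy=4.4,interpolation=cv2.INTER_CUBIC) for p,(u,v) in((a,(295,170)),(b,(200,165)))]
cv2.imwrite("pics/h.png",np.hstack(out))
E
```

```text
time_s: 15.38
tool_pos: [0.4701, -0.3067, 0.1527]
tcp_rot: [-179.7, 0.4, 177.5]
wrist_force: [0.7, -0.4, 0.7]
opening: 0.0499
finger_force: 0.0
time_s: 16.3
tool_pos: [0.6105, -0.0039, 0.1467]
tcp_rot: [-180.0, -0.1, 177.5]
wrist_force: [0.2, -0.4, -0.5]
opening: 0.0499
finger_force: 0.0
```

View pics/h.png

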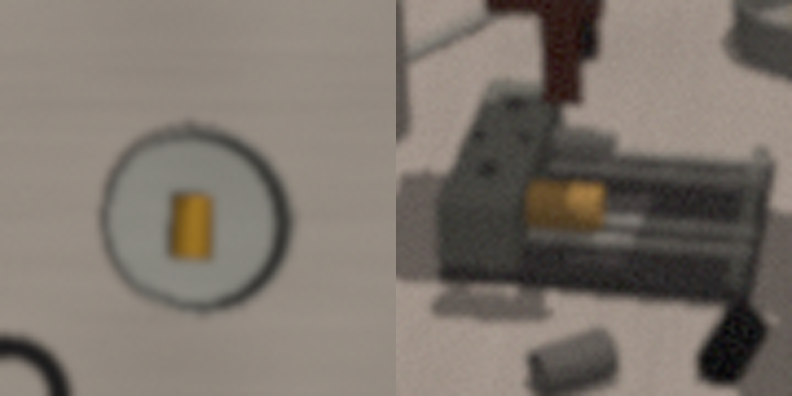

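The tight sleeve lies in the tin at (190,225) in the left crop. The fitting one is still home at (565,205) in the right crop, and I'll grasp it now.

```bash
python3 -m inch '[[5,0,0.45,-2.5,0],[5,0,0,-2.5,0],[5,0,0,-2.5,0],[5,0,0,-1.3,0],[5,0,0,-0.4,0],[5,0,0,0,0],[5,0,0,0,0],[2,0,0,0,0],[2,0,0,0,0],[2,0,0,0,0],[2,0,0,0,0],[2,0,0,0,0],[2,0,0,0,0]]'
```

```text
time_s: 17.48
tool_pos: [0.6119, 0.0008, 0.0565]
tcp_rot: [-180.0, 0.1, 177.5]
wrist_force: [-0.8, 1.0, 6.0]
opening: 0.0285
finger_force: 30.0
```

Draw it straight off, 5 cm along the pin's axis, then lift.

```bash
python3 -m inch '[[2,-0.5,0.02,0,0],[2,-0.6,0.024,0,0],[2,-0.6,0.024,0,0],[2,-0.6,0.024,0,0],[2,-0.6,0.024,0,0],[2,-0.6,0.024,0,0],[2,-0.6,0.024,0,0],[2,-0.6,0.024,0,0],[2,-0.6,0.024,0,0],[2,0,0,0,0]]'; python3 -m inch '[[2,0,0,1,0],[2,0,0,2.5,0],[2,0,0,2.5,0],[2,0,0,2.5,0],[2,0,0,0,0],[2,0,0,0,0]]'
```

```text
time_s: 18.32
tool_pos: [0.5579, 0.0032, 0.0564]
tcp_rot: [180.0, 0.1, 177.5]
wrist_force: [-0.7, 2.1, 6.9]
opening: 0.0285
finger_force: 30.0
time_s: 18.82
tool_pos: [0.5583, 0.0026, 0.1416]
tcp_rot: [-180.0, 0.1, 177.5]
wrist_force: [-0.8, -0.3, -2.0]
opening: 0.0285
finger_force: 30.0
```

```bash
python3 -m inch '[[2,-0.44,3.4,0,0],[2,-0.44,3.4,0,0],[2,-0.44,3.4,0,0],[2,-0.44,3.4,0,0],[2,-0.44,3.4,0,0],[2,-0.44,3.4,0,0],[2,-0.44,3.4,0,0],[2,-0.44,3.4,0,0],[2,-0.44,3.4,0,0],[2,0,0,0,0],[2,0,0,0,0],[2,0,0,-2.5,0],[2,0,0,-2.5,0],[2,0,0,-2.5,0],[2,0,0,-1.3,0],[2,0,0,0,0],[2,0,0,0,0]]'
```

```text
time_s: 20.23
tool_pos: [0.5175, 0.3069, 0.0512]
tcp_rot: [-179.9, -0.2, 177.4]
wrist_force: [0.1, -0.0, -0.9]
opening: 0.0287
finger_force: 30.0
```

```bash
python3 -m inch '[[2,0,0,-0.6,0],[2,0,0,-0.4,0],[2,0,0,0,0],[2,0,0,0,0],[5,0,0,0,0],[5,0,0,0,0],[5,0,0,0,0],[5,0,0,0,0],[5,0,0,2,0],[5,0,0,3,0],[5,0,0,4,0],[5,0,0,4,0],[5,-3,-3,0,0],[5,-3,-3,0,0],[5,-3,-3,0,0],[5,0,0,0,0],[5,0,0,0,0]]'
python3 - <<'E'
from h import *
a=viewer.read_camera("top");b=viewer.read_camera("side")
out=[cv2.resize(cv2.cvtColor(p["pixels"],cv2.COLOR_RGB2BGR)[v:v+90,u:u+90],None,fx=4.4,fy=4.4,interpolation=cv2.INTER_CUBIC) for p,(u,v) in((a,(100,155)),(b,(215,250)))]
cv2.imwrite("pics/i.png",np.hstack(out))
E
```

```text
time_s: 21.65
tool_pos: [0.4277, 0.219, 0.1726]
tcp_rot: [-179.9, -0.1, 177.4]
wrist_force: [1.0, -0.1, -0.2]
opening: 0.0498
finger_force: 0.0
```

View pics/i.png

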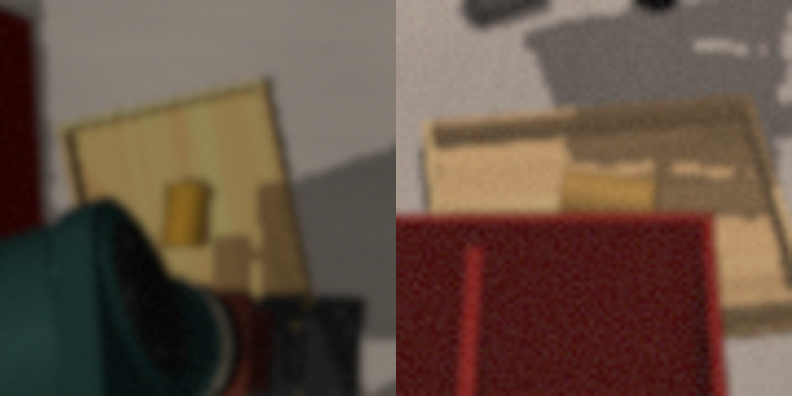

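The sleeve lies in the middle of the tray at (187,212) in the left crop, and the gripper is clear.

```bash
python3 -c "from bench import hand_in; print(hand_in())"
```

```text
the job is handed in; nothing more can be done
None
```

I tried both sleeves, sorted them and handed the job in at about 22 s of the 72 allowed: the left sleeve went fully home and is now in the tray, and the right one stopped on the nose and is now in the tin.

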